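# Lift a pressed block out of its mould and hold it in the ratchet clamp

### The arm

A 6-joint arm with a two-finger parallel gripper is mounted at the origin on a cart in front of the work surface, level with it; the furniture and walls round the work are solid. World frame = base frame: x ahead of the robot, y to its left, z up, the work surface at z = 0. Lengths are in mm, angles in rad, forces in N, time in s.
With the tool pointing down it reaches from about 350 to 925 mm from the base axis. Payload 6.4 kg.
Tool frame: the origin (TCP) lies at the very end of the fingers, on their centre line; the grasp point (between the pads) lies 19 mm behind it; z points along the fingers, y is the line along which they close (so a half turn about z gives the same grasp; the last joint's range is limited). The gripper opens to 85 mm and grips with 20 to 120 N. Pads are 22 mm wide; open, the fingers measure 114 mm over their backs; the gripper's body (76 mm by 85 mm) begins 54 mm behind the grasp point. The pads swing forward as they close: fully open they stand 13 mm farther back than shut.
Start: joints at [-1.337, 0.245, 1.558, -0, 1.339, -0.174], TCP at [257.79, -596.706, 231.29] pointing down, gripper open.
Joint ranges: [-3.13, 3.13], [-1.02, 2.26], [0.13, 2.54], [-0.95, 4.09], [0.21, 2.88], [-2.74, 2.74]. Speed limits (rad/s): [2.57, 2.57, 3.14, 3.14, 3.14, 3.14].

### API

Orientations are given as [roll, pitch, yaw] about the fixed x, y, z axes, in that order (R = Rz(yaw) Ry(pitch) Rx(roll)).
In Python, from workcell import manip, imaging, workorder, models gives the robot as it stands. The module is installed in compiled form; this text tells all that it offers.
- The arm moves only by the tool drive_tool, never from a script. Its argument "rows" is a list of rows, each an object of numbers: "x", "y", "z": the shift along the tool's x, y, z in cm; "wx", "wy", "wz": the turn, a rotation vector about the tool's x, y, z in rad; "grip": the finger opening in cm, from 0 to 8.54. In form: [{"x": .., "y": .., "z": .., "wx": .., "wy": .., "wz": .., "grip": ..}, ...]. A call has 1 to 10 rows; each row shifts and turns the commanded pose from where the row before left it, along the tool's axes as they then stand; what a row does not reach is not made up. A row lasts 1/12 s, in which the tool goes at most 41.7 mm and 7.16 degrees, less where a joint would pass 70% of its speed; a pose out of reach is approached as far as the arm can. A call is refused whole if a number of a shift passes 4.17 or a number of a turn 0.125, either way. A call with a gripper value outside its range is refused whole. The fingers move at their own pace and stop on an object; "grip_force" is the grip in N (left out, the last holds). Time passes only in rows, so rows that do not move let the fingers close. It gives the time, the measured TCP pose, the force, the opening and the grip force at its end, in the units of the state.
- manip.state(): the state, without advancing time (a new reading comes with each control period).
- imaging.camera(name): name is "side" or "top"; returns (picture, depth): 384x512x3 uint8, blue, green, red; 384x512 float32, mm along the optical axis (not along the pixel's ray), 0 where there is no reading.
- imaging.camera_model(name): a dict with "K" (3x3 intrinsics, pixels), "extrinsics" (4x4, takes a point from world to camera coordinates). Camera axes: x right, y down, z forward; pixel columns grow to the right and rows downward; lengths in mm; the calibration is good to about 2 mm. A picture is of the moment at which its call begins. camera_model takes no time and is no camera call.
- workorder.hand_in(): hands the job in; it is judged then, once.
Trained networks look in the newest picture that a camera, given by its name, has taken for a name from the list of things; names that differ only in an ending like _2 or _b are one class to them, and where a whole thing is asked for, a point or a joint stands for the part that bears it (a point fixed in the world has none). Each returns a list of dicts, best first, with "conf" (0 to 1); they miss things now and then, are a little off and sometimes report something else, mostly with a low value. They report only what shows in the picture. A call takes as long as a camera call. They do not tell look-alikes from the thing itself.
- models.search_frame(camera, thing): "xyz" ([x, y, z] in mm, in world coordinates, good to about 4 mm: the middle of the surface that is visible of it).
- models.silhouettes(camera, thing): "mask" (384x512 bool, what is visible of it).
- models.tip_of(camera, thing): "xyz" ([x, y, z] in mm, in world coordinates, good to about 4 mm: a listed point, or the origin of a listed thing).
The state is a dict: "time": time; "qpos": joint angles; "dq": joint speeds; "effort": joint torques, N m; "eef_pos": TCP position; "ee_rot": TCP orientation; "ft_force": force on the tool from outside, world axes, zero at the start; "moment": the same for the moment, N m; "finger_gap": finger opening in mm; "grip_force": force on a finger pad.
Only numpy, scipy, OpenCV 4.12 (cv2) and the standard library are available. Lean on these libraries where they do the work, as an engineer would, in place of code of your own. Each camera call takes 0.05 s, during which the arm holds its last target. There are 200 camera calls.

### The job

Lift the pressed fibre block out of its open mould and stand it upright on the bed of the ratchet clamp, in line with the jaws and between them, and let go of it. Then pump the clamp's trigger towards its handle, moving the jaw by the trigger only, until the sprung pad presses the block against the fixed jaw with its spring about 5 mm pushed in; more than 10 mm would crush the block. The clamp has no lock, so finish with the trigger still held back in the gripper and the block gripped; leave the things standing around where they are.

Things in the scene. Friction and masses are not known exactly. Their poses are not given: they have to be found in the camera images.
- block_centre (a point): Centre of the loose brown pressed-fibre block, 44 mm (own x) by 50 mm (own y) by 48 mm high, 0.12 kg, with an oblong hollow in its top (18 x 30 mm, 22 mm deep). At the start it sits in the mould, its axes along the mould's, its underside 10 mm above the table, standing 24 mm proud of the mould's top face. Grip it across its own x (44 mm).
- mould_cavity (a point): Centre of the mouth of the cavity, on the top face of the fixed aluminium mould (98 mm in x, 110 mm in y, 34 mm high). The cavity is 24 mm deep and leaves the block 1.5 mm of play a side. Four guide pins stand 6 mm above the top face, 40 mm in x and 46 mm in y from the middle.
- bed_spot (a point): Point on the clamp's flat bed (90 mm wide, top 12 mm above the table), on its centre line. Own y is the clamp's axis, pointing to the fixed jaw, z up. The fixed jaw (70 mm wide, top 68 mm above the table) has its face 35 mm from here in +y. The block goes between it and the sprung pad, its 50 mm side along y; it need not touch either: the pad pushes it along. The clamp is fixed to the table.
- pad_face (a point): Middle of the front of the sprung rubber pad on the sliding jaw (56 mm wide, top 56 mm above the table), facing the fixed jaw; axes as bed_spot's. At the start it is 81 to 66 mm from the fixed jaw's face. Pumping the trigger moves it towards the fixed jaw; do not push jaw or pad with the hand.
- jaw (a joint): Travel of the sliding jaw towards the fixed jaw in m; 0 to 0.015 at the start, at most 0.062. Friction of 2.5 N holds it between strokes, but once the pad is pushed in by more than about 2 mm its spring drives the jaw back as soon as the trigger is let go.
- pad (a joint): How far the pad is pushed back into the jaw against its spring, in m: 0 free, 1.2 N per mm, 0.016 at most. Wanted at the end 0.003 to 0.008 (about 0.0055 is best); above 0.010 crushes the block.
- trigger_grip (a point): Point in the middle of the black trigger, 19 mm below its top; an upright bar 22 mm wide (x), 14 mm thick (y), axes as bed_spot's. At rest it is 151 mm above the table and 180 mm from bed_spot in -y. Its hinge, along x, lies 66 mm below, so it swings 27 mm in -y (6 mm down) towards the fixed handle (24 x 16 mm, 57 mm behind, top 165 mm up). Pinch it across x and swing it, or push its +y face.
- trigger (a joint): Angle of the trigger in rad: 0 at rest, 0.42 at its stop, leaning to the handle. A spring returns it (1 to 3 N at the grip point). Its pawl drives a bar with 5 mm teeth: once it meets a tooth the jaw moves about 40 mm per rad, and stays put while the trigger returns. A full stroke moves the jaw 10 to 15 mm. Pressing the block takes up to 12 N at the grip point.
- cup: Loose translucent food cup, 106 mm wide, 76 mm high; bystander.
- label_roll: Loose roll of blank labels, 55 mm wide, 25 mm high; bystander.
- hygrometer: Loose round hygrometer, 60 mm wide, 19 mm high; bystander.
- dropper: Loose dropper bottle, 33 mm wide, 102 mm high; bystander.
Mind the look-alikes: they are no part of the job. Of the things shaped like the part that bears block_centre, the cork one is meant.

How it is judged:
By the outcome, as a careful person would: the job done as asked, in the order asked, and still so for the second after the job is handed in, while the arm keeps its last pose, push and grip.
It also fails if it takes over 72 s, if anything falls off the work surface, if the arm or the gripper's body presses on something with over 40 N, if the wrist force passes 120 N, or if a joint passes its speed limit or range.

## Working session

There is one attempt and no reset: what is moved stays moved. The work goes in short steps, Python scripts to look and compute and a tool call to move; the robot and the scene stay as the last step left them, time stands still between calls to the robot, and variables do not carry over. Pictures are saved under pics/ and viewed, at most 10 in all, crops included, and the job is handed in when it is done.

Besides the shell and the picture viewer there is one more tool, called after ">>>" as name(argument=value, ...), one argument or row to a line, values as JSON. drive_tool: Moves the arm, as the interface text tells. Its arguments: {"type":"object","properties":{"rows":{"type":"array","items":{"type":"object","properties":{"x":{"type":"number"},"y":{"type":"number"},"z":{"type":"number"},"wx":{"type":"number"},"wy":{"type":"number"},"wz":{"type":"number"},"grip":{"type":"number"}}}},"grip_force":{"type":"number"}},"required":["rows"]}

```bash
mkdir -p pics; cat > h.py <<'E'
import numpy as np, cv2
from workcell import manip, imaging, workorder, models
def cloud(name):
    im,d=imaging.camera(name); m=imaging.camera_model(name)
    K=np.array(m["K"]);T=np.linalg.inv(np.array(m["extrinsics"]))
    v,u=np.mgrid[:384,:512]; P=np.stack([(u-K[0,2])/K[0,0]*d,(v-K[1,2])/K[1,1]*d,d,np.ones_like(d)],-1)@T.T
    P=P[...,:3]; P[d==0]=np.nan
    return im,P
E
python3 - <<'E'
from h import *
np.set_printoptions(precision=1,suppress=True)
o=[]
for c in("top","side"):
    im,P=cloud(c); o.append(im); np.save(c+".npy",P)
    for t in("block_centre","mould_cavity","bed_spot","pad_face","trigger_grip"):
        print(c,t,[(np.array(r["xyz"]),round(r["conf"],2)) for r in models.tip_of(c,t)][:4])
cv2.imwrite("pics/top.png",o[0]);cv2.imwrite("pics/side.png",o[1]);print(manip.state())
E
```

```text
top block_centre [(array([424.8, 431.4,  23.2]), 0.8), (array([684.2, 193.3,  20. ]), 0.76), (array([556.1, 179.8,  23.5]), 0.72), (array([399.8, 254.2,  23. ]), 0.69)]
top mould_cavity [(array([727.2, 320.5,   3.6]), 0.71), (array([539.2, 314.5,  35.1]), 0.59)]
top bed_spot [(array([502.5, -39.3,  15.2]), 0.9), (array([537.8, 312.5,  37.6]), 0.32)]
top pad_face [(array([515.5, -79. ,  37.3]), 0.44)]
top trigger_grip [(array([ 538.4, -219.7,  157.9]), 0.59)]
side block_centre [(array([557.1, 183.4,  22.3]), 0.95), (array([534.6, 316.2,  32.3]), 0.9), (array([686.7, 193.1,  21. ]), 0.89), (array([400.2, 254.1,  25.5]), 0.88)]
side mould_cavity [(array([536.8, 311.8,  36.2]), 0.8), (array([ 534.7, -219.4,  154.8]), 0.37)]
side bed_spot [(array([507.5, -42.8,  17.5]), 0.67)]
side pad_face [(array([512.5, -83.9,  36.2]), 0.7)]
side trigger_grip []
{'time': 0.6, 'qpos': array([-1.3,  0.2,  1.6, -0. ,  1.3, -0.2]), 'dq': array([ 0., -0., -0.,  0., -0.,  0.]), 'effort': array([ -0. , -42.9, -32.6,  -0. ,   0. ,  -0. ]), 'eef_pos': array([ 257.8, -596.7,  231.3]), 'ee_rot': array([3.1, 0. , 0.4]), 'ft_force': array([ 0.1,  0.3, -0.4]), 'moment': array([-0., -0.,  0.]), 'grip_force': 0.0, 'finger_gap': 85.62435393114846}
```

View pics/top.png

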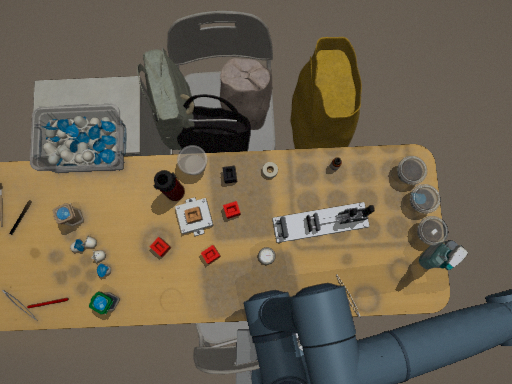

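View pics/side.png

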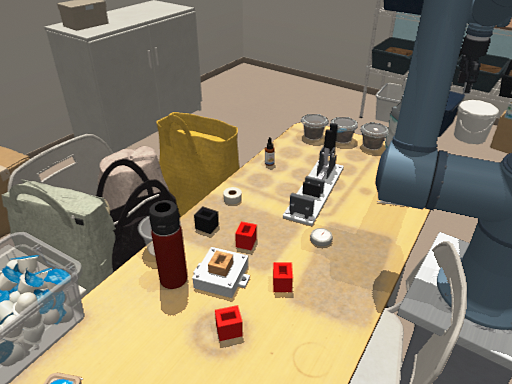

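The top view shows the brown block in the mould at about (193,215), with the tall red thermos just behind it at (170,185). The clamp lies from (275,235) at its fixed jaw to (370,212) at its handle. The red and black blocks are look-alikes. Next I'll fit the poses.

```bash
python3 - <<'E'
from h import *
np.set_printoptions(precision=1,suppress=True)
def rect(p): 
    r=cv2.minAreaRect(p[:,:2].astype(np.float32)); return np.round(r[0],1),np.round(r[1],1),round(r[2],1),len(p)
for c in("top","side"):
    P=np.load(c+".npy").reshape(-1,3); im=cv2.imread(f"pics/{c}.png").reshape(-1,3)
    def sel(x0,x1,y0,y1,z0,z1): 
        m=(P[:,0]>x0)&(P[:,0]<x1)&(P[:,1]>y0)&(P[:,1]<y1)&(P[:,2]>z0)&(P[:,2]<z1); return P[m]
    print(c,"block",rect(sel(490,590,265,365,52,66)),"mould",rect(sel(470,610,240,390,26,66)))
    b=sel(490,590,265,365,52,66);print(b[:,2].mean())
    print(" clampbed",rect(sel(420,640,-300,40,8,20)), "all",rect(sel(420,640,-300,40,8,220)))
    print(" fixed", rect(sel(430,560,-25,20,55,80)))
    print(" pad", rect(sel(450,600,-130,-60,45,64)), "pad+jaw z",sel(450,600,-130,-60,30,100)[:,2].max())
    print(" trig", rect(sel(480,620,-240,-190,120,180)), " handle",rect(sel(480,620,-320,-245,120,180)))
    t=sel(585,760,330,480,60,400); print(" bottle",rect(t),t[:,2].max())
for c in("top","side"):
  im,P=cloud(c)
  for t in("bed_spot","pad_face","trigger_grip","mould_cavity"):
    print(c,t,[(np.array(r["xyz"]),round(r["conf"],2)) for r in models.search_frame(c,t)][:2])
  cv2.imwrite(f"pics/{c}z.png",cv2.resize(im[120:240,270:400] if c=="side" else im[190:250,265:385],None,fx=6,fy=5 if c=="side" else 6,interpolation=2)[:600,:800])
E
```

```text
top block (array([535.1, 316.1]), array([45.4, 50.5]), 16.8, 141) mould (array([550.9, 320.7]), array([132.3, 110.3]), 16.4, 903)
58.31980706780699
 clampbed (array([ 527.4, -128.6]), array([212.2, 335.1]), 0.8, 1478) all (array([ 527.4, -128.6]), array([212.2, 335.1]), 0.8, 2308)
 fixed (array([496.2,   3. ]), array([69.2, 16.4]), 11.5, 99)
 pad (array([514.5, -98.3]), array([56.1, 36.9]), 9.5, 115) pad+jaw z 70.36175004727875
 trig (array([ 535.5, -215.2]), array([20.6, 14.3]), 1.9, 48)  handle (array([ 546. , -271.6]), array([22.1, 14.9]), 14.7, 55)
 bottle (array([672.3, 366.1]), array([ 66.6, 181.1]), 67.3, 852) 229.4766926861323
side block (array([534.7, 314.7]), array([45.4, 53.8]), 17.5, 270) mould (array([546.8, 318.5]), array([124.5, 114.4]), 16.4, 1565)
56.464790413439005
 clampbed (array([ 519.2, -128.6]), array([ 90.3, 335.2]), 10.4, 872) all (array([ 519.2, -128.6]), array([ 90.3, 335.2]), 10.4, 2353)
 fixed (array([494.9,   2.8]), array([69.3, 20.2]), 11.1, 163)
 pad (array([514.3, -98.8]), array([60.5, 41. ]), 10.6, 184) pad+jaw z 60.818447936675966
 trig (array([ 535.1, -216. ]), array([17.9, 20.8]), 81.2, 113)  handle (array([ 544.8, -269.5]), array([23.6, 15.1]), 21.1, 87)
 bottle (array([676.7, 379.5]), array([ 63.9, 180. ]), 78.7, 2198) 222.4699987812986
top bed_spot [(array([ 516.2, -132.4,   11.8]), 0.7)]
top pad_face [(array([513. , -85.7,  48.4]), 0.47)]
top trigger_grip [(array([ 537.8, -215. ,  151.4]), 0.39)]
top mould_cavity [(array([531. , 311.6,  35.7]), 0.91), (array([ 516.2, -131. ,   14.8]), 0.48)]
side bed_spot [(array([ 516.7, -110. ,   37. ]), 0.81)]
side pad_face [(array([510.8, -84.4,  37.2]), 0.56)]
side trigger_grip [(array([ 532.9, -214.8,  125.2]), 0.6)]
side mould_cavity [(array([510.9, 340.8,  34.4]), 0.7), (array([528.7, 319.5,  55.8]), 0.69)]
```

View pics/sidez.png

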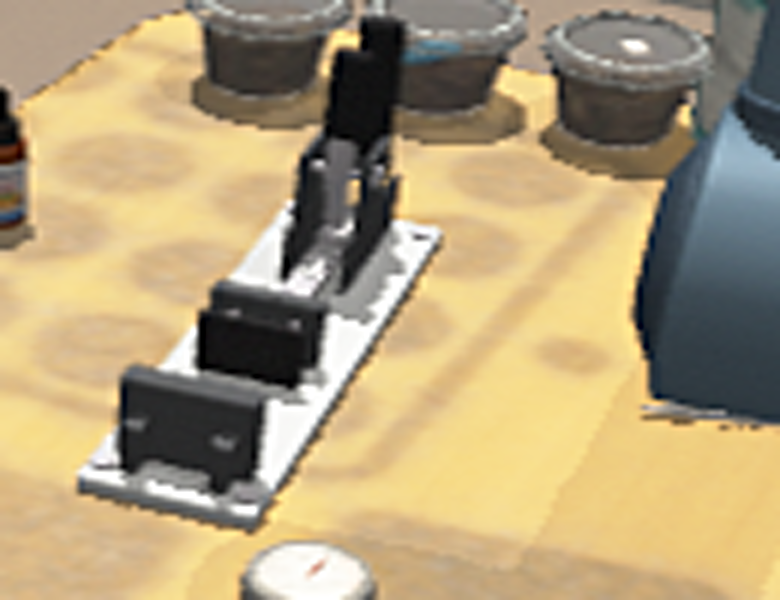

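View pics/topz.png

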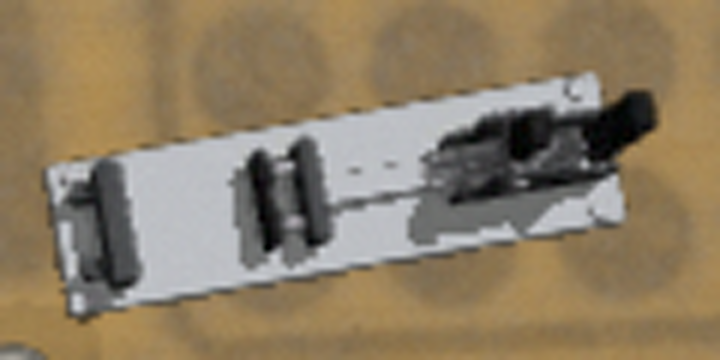

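The fits agree:
- **Block:** centre (535, 315.5), yaw about 16.6°.
- **Clamp:** yaw about 10.3°, bed_spot about (503, -39), trigger about (535.5, -216.5), pad-to-jaw gap about 76 mm.

First I'll turn the tool to yaw 106.5° and travel to above the mould.

>>> drive_tool(
  rows=[
    {"wz":-0.121,"grip":8.5},
    {"wz":-0.121},
    {"wz":-0.121},
    {"wz":-0.121},
    {"wz":-0.121},
    {"wz":-0.121},
    {"wz":-0.121},
    {"wz":-0.121},
    {"wz":-0.121},
    {"wz":-0.121},
  ],
  grip_force=40,
)

```text
schema error: expected keys x, y, z, wx, wy, wz, grip
```

>>> drive_tool(
  rows=[
    {"wz":-0.121},
    {"wz":-0.121},
    {"x":3.3,"y":2.18},
    {"x":3.3,"y":2.18},
    {"x":3.3,"y":2.18},
    {"x":3.3,"y":2.18},
    {"x":3.3,"y":2.18},
    {"x":3.3,"y":2.18},
    {"x":3.3,"y":2.18},
    {"x":3.3,"y":2.18},
  ],
)

```text
schema error: expected keys x, y, z, wx, wy, wz, grip
```

>>> drive_tool(
  rows=[
    {"x":3.3,"y":2.18},
    {"x":3.3,"y":2.18},
    {"x":3.3,"y":2.18},
    {"x":3.3,"y":2.18},
    {"x":3.3,"y":2.18},
    {"x":3.3,"y":2.18},
    {"x":3.3,"y":2.18},
    {"x":3.3,"y":2.18},
    {"x":3.3,"y":2.18},
    {"x":3.3,"y":2.18},
  ],
)

```text
schema error: expected keys x, y, z, wx, wy, wz, grip
```

>>> drive_tool(
  rows=[
    {"x":3.3,"y":2.18},
    {"x":3.3,"y":2.18},
    {"x":3.3,"y":2.18},
    {"x":3.3,"y":2.18},
    {"x":3.3,"y":2.18},
    {"x":3.3,"y":2.18},
    {},
  ],
)

```text
schema error: expected keys x, y, z, wx, wy, wz, grip
```

>>> drive_tool(
  rows=[
    {"x":0,"y":0,"z":0,"wx":0,"wy":0,"wz":-0.121,"grip":8.5},
    {"x":0,"y":0,"z":0,"wx":0,"wy":0,"wz":-0.121,"grip":8.5},
    {"x":0,"y":0,"z":0,"wx":0,"wy":0,"wz":-0.121,"grip":8.5},
    {"x":0,"y":0,"z":0,"wx":0,"wy":0,"wz":-0.121,"grip":8.5},
    {"x":0,"y":0,"z":0,"wx":0,"wy":0,"wz":-0.121,"grip":8.5},
    {"x":0,"y":0,"z":0,"wx":0,"wy":0,"wz":-0.121,"grip":8.5},
    {"x":0,"y":0,"z":0,"wx":0,"wy":0,"wz":-0.121,"grip":8.5},
    {"x":0,"y":0,"z":0,"wx":0,"wy":0,"wz":-0.121,"grip":8.5},
    {"x":0,"y":0,"z":0,"wx":0,"wy":0,"wz":-0.121,"grip":8.5},
    {"x":0,"y":0,"z":0,"wx":0,"wy":0,"wz":-0.121,"grip":8.5},
  ],
  grip_force=40,
)

```text
time: 1.93
eef_pos: [257.8, -596.7, 231.3]
ee_rot: [-3.142, -0.0, 1.624]
ft_force: [0.9, 0.1, 0.6]
finger_gap: 85.1
grip_force: 0.0
```

>>> drive_tool(
  rows=[
    {"x":0,"y":0,"z":0,"wx":0,"wy":0,"wz":-0.121,"grip":8.5},
    {"x":0,"y":0,"z":0,"wx":0,"wy":0,"wz":-0.121,"grip":8.5},
    {"x":3.3,"y":2.18,"z":0,"wx":0,"wy":0,"wz":0,"grip":8.5},
    {"x":3.3,"y":2.18,"z":0,"wx":0,"wy":0,"wz":0,"grip":8.5},
    {"x":3.3,"y":2.18,"z":0,"wx":0,"wy":0,"wz":0,"grip":8.5},
    {"x":3.3,"y":2.18,"z":0,"wx":0,"wy":0,"wz":0,"grip":8.5},
    {"x":3.3,"y":2.18,"z":0,"wx":0,"wy":0,"wz":0,"grip":8.5},
    {"x":3.3,"y":2.18,"z":0,"wx":0,"wy":0,"wz":0,"grip":8.5},
    {"x":3.3,"y":2.18,"z":0,"wx":0,"wy":0,"wz":0,"grip":8.5},
    {"x":3.3,"y":2.18,"z":0,"wx":0,"wy":0,"wz":0,"grip":8.5},
  ],
)

```text
time: 2.77
eef_pos: [349.9, -292.2, 231.4]
ee_rot: [3.141, 0.001, 1.859]
ft_force: [1.3, 1.0, 0.6]
finger_gap: 85.3
grip_force: 0.0
```

>>> drive_tool(
  rows=[
    {"x":3.3,"y":2.18,"z":0,"wx":0,"wy":0,"wz":0,"grip":8.5},
    {"x":3.3,"y":2.18,"z":0,"wx":0,"wy":0,"wz":0,"grip":8.5},
    {"x":3.3,"y":2.18,"z":0,"wx":0,"wy":0,"wz":0,"grip":8.5},
    {"x":3.3,"y":2.18,"z":0,"wx":0,"wy":0,"wz":0,"grip":8.5},
    {"x":3.3,"y":2.18,"z":0,"wx":0,"wy":0,"wz":0,"grip":8.5},
    {"x":3.3,"y":2.18,"z":0,"wx":0,"wy":0,"wz":0,"grip":8.5},
    {"x":3.3,"y":2.18,"z":0,"wx":0,"wy":0,"wz":0,"grip":8.5},
    {"x":3.3,"y":2.18,"z":0,"wx":0,"wy":0,"wz":0,"grip":8.5},
    {"x":3.3,"y":2.18,"z":0,"wx":0,"wy":0,"wz":0,"grip":8.5},
    {"x":3.3,"y":2.18,"z":0,"wx":0,"wy":0,"wz":0,"grip":8.5},
  ],
)

```text
time: 3.6
eef_pos: [464.9, 86.6, 231.7]
ee_rot: [3.141, 0.001, 1.86]
ft_force: [-0.0, -0.8, 0.1]
finger_gap: 85.0
grip_force: 0.0
```

>>> drive_tool(
  rows=[
    {"x":3.3,"y":2.18,"z":0,"wx":0,"wy":0,"wz":0,"grip":8.5},
    {"x":3.3,"y":2.18,"z":0,"wx":0,"wy":0,"wz":0,"grip":8.5},
    {"x":3.3,"y":2.18,"z":0,"wx":0,"wy":0,"wz":0,"grip":8.5},
    {"x":3.3,"y":2.18,"z":0,"wx":0,"wy":0,"wz":0,"grip":8.5},
    {"x":3.3,"y":2.18,"z":0,"wx":0,"wy":0,"wz":0,"grip":8.5},
    {"x":3.3,"y":2.18,"z":0,"wx":0,"wy":0,"wz":0,"grip":8.5},
    {"x":0,"y":0,"z":0,"wx":0,"wy":0,"wz":0,"grip":8.5},
  ],
)

```text
time: 4.18
eef_pos: [534.1, 316.8, 230.6]
ee_rot: [3.141, -0.002, 1.865]
ft_force: [-0.3, -0.2, 0.5]
finger_gap: 85.4
grip_force: 0.0
```

>>> drive_tool(
  rows=[
    {"x":-0.15,"y":0.05,"z":3.5,"wx":0,"wy":0,"wz":0,"grip":8.5},
    {"x":0,"y":0,"z":3.5,"wx":0,"wy":0,"wz":0,"grip":8.5},
    {"x":0,"y":0,"z":3.5,"wx":0,"wy":0,"wz":0,"grip":8.5},
    {"x":0,"y":0,"z":3.0,"wx":0,"wy":0,"wz":0,"grip":8.5},
    {"x":0,"y":0,"z":2.0,"wx":0,"wy":0,"wz":0,"grip":8.5},
    {"x":0,"y":0,"z":1.5,"wx":0,"wy":0,"wz":0,"grip":8.5},
    {"x":0,"y":0,"z":1.0,"wx":0,"wy":0,"wz":0,"grip":8.5},
    {"x":0,"y":0,"z":1.0,"wx":0,"wy":0,"wz":0,"grip":8.5},
    {"x":0,"y":0,"z":0.6,"wx":0,"wy":0,"wz":0,"grip":8.5},
    {"x":0,"y":0,"z":0,"wx":0,"wy":0,"wz":0,"grip":8.5},
  ],
)

```text
time: 5.02
eef_pos: [534.1, 310.0, 34.5]
ee_rot: [-3.14, 0.0, 1.86]
ft_force: [-0.3, -0.3, -0.7]
finger_gap: 84.9
grip_force: 0.0
```

>>> drive_tool(
  rows=[
    {"x":0,"y":0,"z":0,"wx":0,"wy":0,"wz":0,"grip":5.2},
    {"x":0,"y":0,"z":0,"wx":0,"wy":0,"wz":0,"grip":5.2},
    {"x":0,"y":0,"z":0,"wx":0,"wy":0,"wz":0,"grip":5.2},
    {"x":0,"y":0,"z":0,"wx":0,"wy":0,"wz":0,"grip":3.8},
    {"x":0,"y":0,"z":0,"wx":0,"wy":0,"wz":0,"grip":3.8},
    {"x":0,"y":0,"z":0,"wx":0,"wy":0,"wz":0,"grip":3.8},
    {"x":0,"y":0,"z":0,"wx":0,"wy":0,"wz":0,"grip":3.8},
  ],
  grip_force=35,
)

```text
time: 5.6
eef_pos: [536.0, 310.7, 36.7]
ee_rot: [3.138, -0.0, 1.86]
ft_force: [3.8, 0.6, 4.6]
finger_gap: 43.3
grip_force: 40.6
```

>>> drive_tool(
  rows=[
    {"x":0,"y":0,"z":-0.5,"wx":0,"wy":0,"wz":0,"grip":3.8},
    {"x":0,"y":0,"z":-0.7,"wx":0,"wy":0,"wz":0,"grip":3.8},
    {"x":0,"y":0,"z":-0.8,"wx":0,"wy":0,"wz":0,"grip":3.8},
    {"x":0,"y":0,"z":-1,"wx":0,"wy":0,"wz":0,"grip":3.8},
    {"x":0,"y":0,"z":-1.5,"wx":0,"wy":0,"wz":0,"grip":3.8},
    {"x":0,"y":0,"z":-2.5,"wx":0,"wy":0,"wz":0,"grip":3.8},
    {"x":0,"y":0,"z":-2.5,"wx":0,"wy":0,"wz":0,"grip":3.8},
    {"x":0,"y":0,"z":-1.5,"wx":0,"wy":0,"wz":0.055,"grip":3.8},
    {"x":0,"y":0,"z":0,"wx":0,"wy":0,"wz":0.054,"grip":3.8},
    {"x":0,"y":0,"z":0,"wx":0,"wy":0,"wz":0,"grip":3.8},
  ],
)

```text
time: 6.43
eef_pos: [533.8, 310.2, 145.4]
ee_rot: [-3.14, 0.0, 1.75]
ft_force: [0.2, -0.4, -1.5]
finger_gap: 43.3
grip_force: 40.3
```

```bash
python3 - <<'E'
from h import *
im,P=cloud("side"); cv2.imwrite("pics/lift.png",cv2.resize(im[150:310,140:310],None,fx=3,fy=3)); print(manip.state()["eef_pos"],manip.state()["finger_gap"])
g=(P[...,0]>480)&(P[...,0]<590)&(P[...,1]>250)&(P[...,1]<370)&(P[...,2]>60)&(im[...,2]>im[...,0]*1.6)&(P[...,2]<160)
q=P[g];print(len(q),q.min(0),q.max(0))
E
```

```text
[533.24145675 309.9476734  144.30626117] 43.52829951758512
404 [505.44821808 285.7938219  117.76414459] [549.64848431 344.19531381 159.82403489]
```

View pics/lift.png

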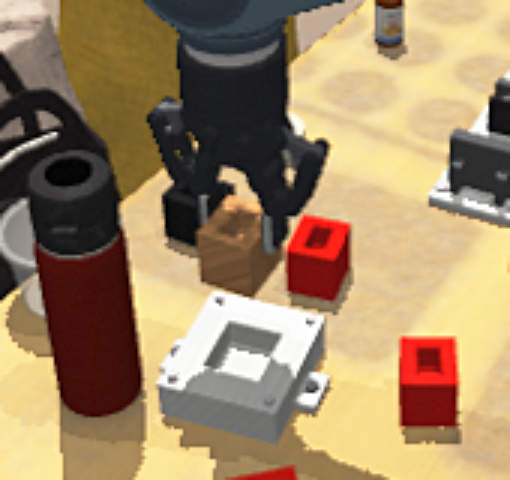

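The block hangs level in the fingers (about (238,245) in the crop) and the mould is empty. Now I'll carry it to the clamp.

>>> drive_tool(
  rows=[
    {"x":-2.9,"y":-0.8,"z":0,"wx":0,"wy":0,"wz":0,"grip":3.8},
    {"x":-4,"y":-1.04,"z":0,"wx":0,"wy":0,"wz":0,"grip":3.8},
    {"x":-4,"y":-1.04,"z":0,"wx":0,"wy":0,"wz":0,"grip":3.8},
    {"x":-4,"y":-1.04,"z":0,"wx":0,"wy":0,"wz":0,"grip":3.8},
    {"x":-4,"y":-1.04,"z":0,"wx":0,"wy":0,"wz":0,"grip":3.8},
    {"x":-4,"y":-1.04,"z":0,"wx":0,"wy":0,"wz":0,"grip":3.8},
    {"x":-4,"y":-1.04,"z":0,"wx":0,"wy":0,"wz":0,"grip":3.8},
    {"x":-4,"y":-1.04,"z":0,"wx":0,"wy":0,"wz":0,"grip":3.8},
    {"x":-3.7,"y":-1.12,"z":0,"wx":0,"wy":0,"wz":0,"grip":3.8},
    {"x":0,"y":0,"z":0,"wx":0,"wy":0,"wz":0,"grip":3.8},
  ],
)

```text
time: 7.32
eef_pos: [504.2, -51.8, 143.9]
ee_rot: [-3.138, 0.0, 1.746]
ft_force: [0.3, 0.6, -1.3]
finger_gap: 43.6
grip_force: 40.2
```

>>> drive_tool(
  rows=[
    {"x":0,"y":0,"z":1,"wx":0,"wy":0,"wz":0,"grip":3.8},
    {"x":0,"y":0,"z":1,"wx":0,"wy":0,"wz":0,"grip":3.8},
    {"x":0,"y":0,"z":0,"wx":0,"wy":0,"wz":0,"grip":3.8},
  ],
)

```text
time: 7.57
eef_pos: [503.3, -44.8, 121.4]
ee_rot: [-3.135, -0.004, 1.753]
ft_force: [-0.5, 0.7, -1.8]
finger_gap: 43.0
grip_force: 40.2
```

```bash
python3 - <<'E'
from h import *
np.set_printoptions(precision=1,suppress=True)
s=manip.state();print(s["eef_pos"],s["ee_rot"],s["ft_force"],s["finger_gap"])
for c in("side","top"):
    im,P=cloud(c)
    g=(abs(P[...,0]-505)<70)&(abs(P[...,1]+43)<60)&(P[...,2]>80)&(im[...,2]>im[...,0]*1.6)&(P[...,2]<150)
    q=P[g];print(c,len(q))
    if len(q)<20: continue
    ax=np.array([np.cos(.1806),np.sin(.1806)]);ay=np.array([-ax[1],ax[0]]);o=np.array([503.2,-39.4])
    X=(q[:,:2]-o)@ax;Y=(q[:,:2]-o)@ay
    for v in(X,Y,q[:,2]): print(np.percentile(v,[1,5,50,95,99]))
    if c=="side": cv2.imwrite("pics/place.png",cv2.resize(im[110:240,240:400],None,fx=4,fy=4))
E
```

```text
[503.3 -44.8 121.4] [-3.1 -0.   1.8] [-0.5  0.7 -1.8] 43.02409019816756
side 407
[-24.4 -23.9  -1.6  18.3  20.3]
[-26.  -19.4  20.9  25.3  27.1]
[ 94.8  98.5 129.4 142.9 144.6]
top 9
```

View pics/place.png

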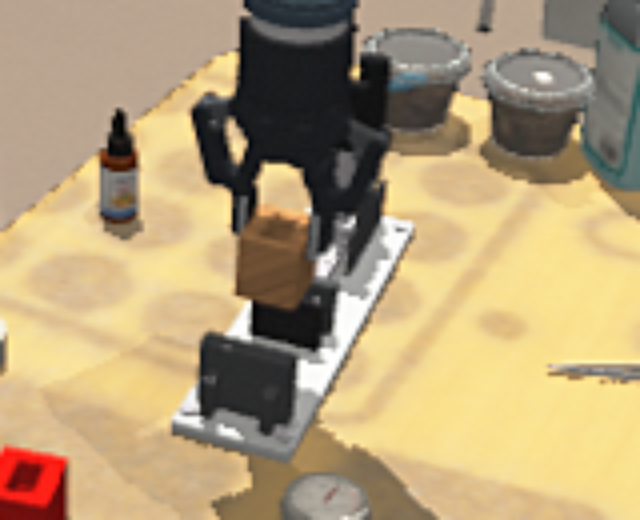

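The block is held square over the bed between the jaws, about 10 mm clear of the fixed jaw. Now I'll lower it.

>>> drive_tool(
  rows=[
    {"x":-0.2,"y":0.15,"z":1.5,"wx":0,"wy":0,"wz":0,"grip":3.8},
    {"x":0,"y":0,"z":2,"wx":0,"wy":0,"wz":0,"grip":3.8},
    {"x":0,"y":0,"z":2,"wx":0,"wy":0,"wz":0,"grip":3.8},
    {"x":0,"y":0,"z":1.2,"wx":0,"wy":0,"wz":0,"grip":3.8},
    {"x":0,"y":0,"z":0.6,"wx":0,"wy":0,"wz":0,"grip":3.8},
    {"x":0,"y":0,"z":0.4,"wx":0,"wy":0,"wz":0,"grip":3.8},
    {"x":0,"y":0,"z":0.2,"wx":0,"wy":0,"wz":0,"grip":3.8},
    {"x":0,"y":0,"z":0,"wx":0,"wy":0,"wz":0,"grip":3.8},
    {"x":0,"y":0,"z":0,"wx":0,"wy":0,"wz":0,"grip":3.8},
  ],
)

```text
time: 8.42
eef_pos: [508.5, -48.5, 47.2]
ee_rot: [3.14, 0.001, 1.751]
ft_force: [-0.0, -0.4, -2.2]
finger_gap: 42.8
grip_force: 40.2
```

>>> drive_tool(
  rows=[
    {"x":0,"y":0,"z":0.15,"wx":0,"wy":0,"wz":0,"grip":3.8},
    {"x":0,"y":0,"z":0.15,"wx":0,"wy":0,"wz":0,"grip":3.8},
    {"x":0,"y":0,"z":0.0,"wx":0,"wy":0,"wz":0,"grip":3.8},
  ],
)

```text
time: 8.67
eef_pos: [507.8, -48.4, 43.4]
ee_rot: [3.141, 0.0, 1.751]
ft_force: [-0.4, 0.4, -2.0]
finger_gap: 43.4
grip_force: 40.2
```

>>> drive_tool(
  rows=[
    {"x":0,"y":0,"z":0.15,"wx":0,"wy":0,"wz":0,"grip":3.8},
    {"x":0,"y":0,"z":0.0,"wx":0,"wy":0,"wz":0,"grip":3.8},
  ],
)

```text
time: 8.83
eef_pos: [507.6, -48.3, 41.6]
ee_rot: [-3.141, -0.0, 1.751]
ft_force: [0.4, -1.0, -0.7]
finger_gap: 43.0
grip_force: 40.2
```

```bash
python3 - <<'E'
from h import *
np.set_printoptions(precision=1,suppress=True)
s=manip.state();print(s["eef_pos"],s["ee_rot"],s["ft_force"],s["finger_gap"])
im,P=cloud("side")
g=(abs(P[...,0]-505)<70)&(abs(P[...,1]+43)<60)&(P[...,2]>20)&(im[...,2]>im[...,0]*1.6)&(im[...,2]>60)&(P[...,2]<150)
q=P[g]
ax=np.array([np.cos(.1806),np.sin(.1806)]);ay=np.array([-ax[1],ax[0]]);o=np.array([503.2,-39.4])
for v in((q[:,:2]-o)@ax,(q[:,:2]-o)@ay,q[:,2]): print(np.percentile(v,[1,5,50,95,99]))
E
```

```text
[507.6 -48.3  41.6] [-3.1 -0.   1.8] [ 0.4 -1.  -0.7] 42.964434313038936
[-20.8 -19.4   6.2  27.4  51.6]
[-30.6 -26.9  -4.6  20.1  35.7]
[ 39.1  46.8  61.2  80.  135.4]
```

>>> drive_tool(
  rows=[
    {"x":0,"y":0,"z":0.1,"wx":0,"wy":0,"wz":0,"grip":3.8},
    {"x":0,"y":0,"z":0.1,"wx":0,"wy":0,"wz":0,"grip":3.8},
    {"x":0,"y":0,"z":0,"wx":0,"wy":0,"wz":0,"grip":3.8},
  ],
)

```text
time: 9.13
eef_pos: [507.6, -48.3, 39.6]
ee_rot: [-3.141, -0.0, 1.751]
ft_force: [-0.3, -1.4, -2.1]
finger_gap: 43.2
grip_force: 40.2
```

>>> drive_tool(
  rows=[
    {"x":0,"y":0,"z":0.1,"wx":0,"wy":0,"wz":0,"grip":3.8},
    {"x":0,"y":0,"z":0,"wx":0,"wy":0,"wz":0,"grip":3.8},
  ],
)

```text
time: 9.3
eef_pos: [507.8, -48.3, 38.8]
ee_rot: [3.141, 0.0, 1.751]
ft_force: [-0.6, -0.9, -1.7]
finger_gap: 43.4
grip_force: 40.2
```

>>> drive_tool(
  rows=[
    {"x":0,"y":0,"z":0.1,"wx":0,"wy":0,"wz":0,"grip":3.8},
    {"x":0,"y":0,"z":0,"wx":0,"wy":0,"wz":0,"grip":3.8},
  ],
)

```text
time: 9.47
eef_pos: [507.9, -48.4, 38.7]
ee_rot: [-3.141, -0.0, 1.751]
ft_force: [-4.2, 0.3, 8.2]
finger_gap: 43.1
grip_force: 41.3
```

>>> drive_tool(
  rows=[
    {"x":0,"y":0,"z":0.1,"wx":0,"wy":0,"wz":0,"grip":3.8},
    {"x":0,"y":0,"z":0,"wx":0,"wy":0,"wz":0,"grip":3.8},
  ],
)

```text
time: 9.63
eef_pos: [507.9, -48.4, 38.7]
ee_rot: [-3.14, -0.0, 1.751]
ft_force: [-8.8, 1.6, 15.9]
finger_gap: 42.9
grip_force: 42.3
```

>>> drive_tool(
  rows=[
    {"x":0,"y":0,"z":0.1,"wx":0,"wy":0,"wz":0,"grip":3.8},
    {"x":0,"y":0,"z":0,"wx":0,"wy":0,"wz":0,"grip":3.8},
  ],
)

```text
time: 9.8
eef_pos: [508.0, -48.4, 38.7]
ee_rot: [-3.139, -0.001, 1.751]
ft_force: [-12.9, 2.5, 24.8]
finger_gap: 42.8
grip_force: 43.4
```

It is seated, so I'll relieve the push and release.

>>> drive_tool(
  rows=[
    {"x":0,"y":0,"z":-0.25,"wx":0,"wy":0,"wz":0,"grip":3.8},
    {"x":0,"y":0,"z":0,"wx":0,"wy":0,"wz":0,"grip":4.8},
    {"x":0,"y":0,"z":0,"wx":0,"wy":0,"wz":0,"grip":6},
    {"x":0,"y":0,"z":0,"wx":0,"wy":0,"wz":0,"grip":7},
    {"x":0,"y":0,"z":0,"wx":0,"wy":0,"wz":0,"grip":7},
    {"x":0,"y":0,"z":-1,"wx":0,"wy":0,"wz":0,"grip":7},
    {"x":0,"y":0,"z":-2.5,"wx":0,"wy":0,"wz":0,"grip":7},
    {"x":0,"y":0,"z":-4,"wx":0,"wy":0,"wz":0,"grip":7},
    {"x":0,"y":0,"z":-4,"wx":0,"wy":0,"wz":0,"grip":7},
    {"x":0,"y":0,"z":-4,"wx":0,"wy":0,"wz":0,"grip":7},
  ],
)

```text
time: 10.63
eef_pos: [507.2, -48.1, 195.4]
ee_rot: [-3.141, -0.0, 1.751]
ft_force: [0.8, -0.2, 0.2]
finger_gap: 70.1
grip_force: 0.0
```

>>> drive_tool(
  rows=[
    {"x":0,"y":0,"z":-3.5,"wx":0,"wy":0,"wz":0,"grip":6},
    {"x":0,"y":0,"z":0,"wx":0,"wy":0,"wz":0,"grip":6},
    {"x":0,"y":0,"z":0,"wx":0,"wy":0,"wz":0,"grip":6},
  ],
)

```text
time: 10.88
eef_pos: [509.2, -48.8, 231.7]
ee_rot: [3.136, 0.003, 1.751]
ft_force: [-0.6, -0.2, -0.3]
finger_gap: 60.1
grip_force: 0.0
```

```bash
python3 - <<'E'
from h import *
np.set_printoptions(precision=1,suppress=True)
s=manip.state();print(s["time"],s["eef_pos"],s["ee_rot"],s["ft_force"],s["finger_gap"])
im,P=cloud("side")
g=(abs(P[...,0]-505)<70)&(abs(P[...,1]+43)<60)&(P[...,2]>20)&(im[...,2]>im[...,0]*1.5)&(im[...,2]>60)&(P[...,2]<75)
q=P[g]
ax=np.array([np.cos(.1806),np.sin(.1806)]);ay=np.array([-ax[1],ax[0]]);o=np.array([503.2,-39.4])
for v in((q[:,:2]-o)@ax,(q[:,:2]-o)@ay,q[:,2]): print(np.percentile(v,[1,5,50,95,99]))
t=q[q[:,2]>55];print(cv2.minAreaRect(t[:,:2].astype(np.float32)))
cv2.imwrite("pics/place2.png",cv2.resize(im[90:240,240:400],None,fx=4,fy=4))
E
```

```text
10.8833 [509.2 -48.8 231.7] [3.1 0.  1.8] [-0.6 -0.2 -0.3] 60.123312757879056
[-20.9 -20.    1.6  22.6  24.7]
[-34.9 -28.8 -11.4  18.5  20.9]
[30.6 39.6 58.1 61.1 62.7]
((501.98101806640625, -47.007659912109375), (54.2163200378418, 80.2496109008789), 13.142539978027344)
```

View pics/place2.png

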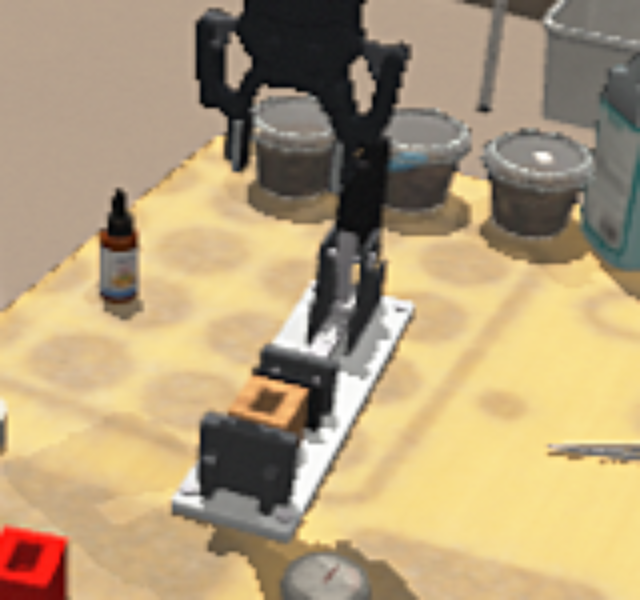

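The block stands upright in line between the jaws, and the gripper is clear. Next I'll go to the trigger.

>>> drive_tool(
  rows=[
    {"x":-3,"y":0,"z":0,"wx":0,"wy":0,"wz":0,"grip":6},
    {"x":-4,"y":-0.1,"z":0,"wx":0,"wy":0,"wz":0,"grip":6},
    {"x":-4,"y":-0.1,"z":0,"wx":0,"wy":0,"wz":0,"grip":6},
    {"x":-4,"y":-0.1,"z":0,"wx":0,"wy":0,"wz":0,"grip":6},
    {"x":-2,"y":0,"z":0,"wx":0,"wy":0,"wz":0,"grip":6},
    {"x":0,"y":0,"z":2.5,"wx":0,"wy":0,"wz":0,"grip":6},
    {"x":0,"y":0,"z":1,"wx":0,"wy":0,"wz":0,"grip":6},
    {"x":0,"y":0,"z":0,"wx":0,"wy":0,"wz":0,"grip":6},
    {"x":0,"y":0,"z":0,"wx":0,"wy":0,"wz":0,"grip":6},
    {"x":0,"y":0,"z":0,"wx":0,"wy":0,"wz":0,"grip":6},
  ],
)

```text
time: 11.77
eef_pos: [535.2, -215.3, 193.4]
ee_rot: [-3.141, -0.0, 1.752]
ft_force: [0.4, -0.5, 0.8]
finger_gap: 59.7
grip_force: 0.0
```

```bash
python3 - <<'E'
from h import *
np.set_printoptions(precision=2,suppress=True)
P=np.load("side.npy").reshape(-1,3);Q=np.load("top.npy").reshape(-1,3)
ax=np.array([np.cos(.1806),np.sin(.1806)]);ay=np.array([-ax[1],ax[0]]);o=np.array([503.2,-39.4])
for A in(P,Q):
  X=(A[:,:2]-o)@ax;Y=(A[:,:2]-o)@ay
  for z in range(80,180,10):
    m=(abs(X)<50)&(Y<-130)&(Y>-205)&(A[:,2]>z)&(A[:,2]<=z+10)
    if m.any(): print(z,m.sum(),X[m].min(),X[m].max(),Y[m].min(),Y[m].max())
s=manip.state();d=s["eef_pos"][:2]-o;print(s["time"],s["eef_pos"],d@ax,d@ay)
E
```

```text
80 44 -21.95234254440013 22.15636912181898 -204.65243652366277 -163.2238944060801
90 46 -20.747409188029938 19.37552067469344 -202.40423889263033 -164.33022857339378
100 18 -18.087485173750455 16.385836641288613 -202.83425821825685 -165.25592333077574
110 23 -9.562385810553307 10.634075308899556 -182.37421554267505 -171.96023317659981
120 21 -10.916778959979311 10.456128052407895 -183.91967770085455 -173.2996372605649
130 19 -10.36836873096392 10.623123027328683 -180.54539618139538 -171.78457979211342
140 21 -10.11031546833848 10.126253543313476 -181.24644907728634 -170.00121129966755
150 23 -9.82708613981923 9.67854127317573 -185.6273784871452 -168.14396283239913
160 28 -10.788980276103201 11.056052955516837 -185.88011507129198 -172.15428845288355
170 1 6.148196367691226 6.148196367691226 -179.50661474677196 -179.50661474677196
80 14 -20.983123662560573 23.04972341752211 -202.12089373483053 -164.6640209086495
90 26 -19.91456428978071 21.274075637448846 -202.8028320884439 -165.86415907285337
100 19 -18.05648824917621 19.052106356437474 -204.42861209527618 -164.6238703209237
110 4 -9.129753018552572 9.548794834161214 -179.41365139798785 -173.37966921469456
120 3 -9.145500867130666 -2.5794554139666377 -175.04584829676415 -172.29202387042713
130 5 -1.0331046571566282 9.831087956451848 -173.9978766434631 -171.6068165513354
140 6 -9.180108377631027 11.083702008352265 -177.6802128121279 -172.43693920260534
150 6 -10.340887940329624 6.727687319178436 -179.558848263939 -172.50745455441023
160 20 -8.937739097097001 9.898046190929128 -185.9456135414291 -172.17127024787231
170 8 -3.6564792649798883 10.190716465223838 -180.94046179313136 -172.76782446218434
11.7667 [ 535.23 -215.3   193.38] -0.08838509210850276 -178.7949116129642
```

>>> drive_tool(
  rows=[
    {"x":0,"y":0,"z":2.5,"wx":0,"wy":0,"wz":0,"grip":6},
    {"x":0,"y":0,"z":2,"wx":0,"wy":0,"wz":0,"grip":6},
    {"x":0,"y":0,"z":1.5,"wx":0,"wy":0,"wz":0,"grip":6},
    {"x":0,"y":0,"z":0,"wx":0,"wy":0,"wz":0,"grip":4},
    {"x":0,"y":0,"z":0,"wx":0,"wy":0,"wz":0,"grip":3},
    {"x":0,"y":0,"z":0,"wx":0,"wy":0,"wz":0,"grip":2},
    {"x":0,"y":0,"z":0,"wx":0,"wy":0,"wz":0,"grip":1.8},
    {"x":0,"y":0,"z":0,"wx":0,"wy":0,"wz":0,"grip":1.8},
    {"x":0,"y":0,"z":0,"wx":0,"wy":0,"wz":0,"grip":1.8},
    {"x":0,"y":0,"z":0,"wx":0,"wy":0,"wz":0,"grip":1.8},
  ],
  grip_force=40,
)

```text
time: 12.6
eef_pos: [537.3, -216.2, 135.5]
ee_rot: [3.137, 0.002, 1.751]
ft_force: [6.3, 1.1, -2.1]
finger_gap: 21.5
grip_force: 43.3
```

>>> drive_tool(
  rows=[
    {"x":-0.25,"y":0.06,"z":0,"wx":0,"wy":0.05,"wz":0,"grip":1.8},
    {"x":-0.25,"y":0,"z":0.01,"wx":0,"wy":0.05,"wz":0,"grip":1.8},
    {"x":-0.25,"y":0,"z":0,"wx":0,"wy":0.05,"wz":0,"grip":1.8},
    {"x":-0.25,"y":0,"z":0.01,"wx":0,"wy":0.05,"wz":0,"grip":1.8},
    {"x":0,"y":0,"z":0,"wx":0,"wy":0,"wz":0,"grip":1.8},
  ],
)

```text
time: 13.02
eef_pos: [539.3, -226.5, 134.6]
ee_rot: [3.138, -0.202, 1.75]
ft_force: [3.1, 4.2, 2.5]
finger_gap: 21.3
grip_force: 44.0
```

>>> drive_tool(
  rows=[
    {"x":-0.25,"y":0,"z":0,"wx":0,"wy":0.05,"wz":0,"grip":1.8},
    {"x":-0.25,"y":0,"z":0.01,"wx":0,"wy":0.05,"wz":0,"grip":1.8},
    {"x":-0.25,"y":0,"z":0,"wx":0,"wy":0.05,"wz":0,"grip":1.8},
    {"x":-0.25,"y":0,"z":0.01,"wx":0,"wy":0.05,"wz":0,"grip":1.8},
    {"x":0,"y":0,"z":0,"wx":0,"wy":0,"wz":0,"grip":1.8},
    {"x":0,"y":0,"z":0,"wx":0,"wy":0,"wz":0,"grip":1.8},
  ],
)

```text
time: 13.52
eef_pos: [541.1, -235.7, 131.8]
ee_rot: [3.138, -0.398, 1.752]
ft_force: [3.2, 3.4, 4.7]
finger_gap: 21.4
grip_force: 44.1
```

```bash
cat > jaw.py <<'E'
from h import *
np.set_printoptions(precision=2,suppress=True)
ax=np.array([np.cos(.1806),np.sin(.1806)]);ay=np.array([-ax[1],ax[0]]);o=np.array([503.2,-39.4])
def prof(A,lab,im):
    A=A.reshape(-1,3);im=im.reshape(-1,3).astype(int);X=(A[:,:2]-o)@ax;Y=(A[:,:2]-o)@ay;Z=A[:,2]
    br=(im[:,2]>im[:,0]*1.5)&(im[:,2]>60)
    dk=~br&(im.max(1)<110)
    m=(abs(X)<26)&(Y>-110)&(Y<15)&(Z>48)&(Z<75)
    print(lab,"dark Y hist(3mm):",{int(k):int(n) for k,n in zip(*np.unique((Y[m&dk]//3*3),return_counts=True))})
    if (m&br).sum()>5: print("  block Y",np.percentile(Y[m&br],[2,50,98]),"X",np.percentile(X[m&br],[2,98]),"z",np.percentile(Z[m&br],[50,95]))
if __name__=="__main__":
    s=manip.state();d=s["eef_pos"][:2]-o;R=s["ee_rot"]
    print(s["time"],"axis",d@ax,d@ay,s["eef_pos"][2],R,"F_axis",s["ft_force"][:2]@ay,s["ft_force"])
    for c in("top","side"):
        im,P=cloud(c);prof(P,c,im)
    cv2.imwrite(f"pics/j{s['time']:.1f}.png",cv2.resize(im[90:240,240:400],None,fx=4,fy=4))
E
python3 jaw.py; python3 - <<'E'
from jaw import *
for c in("top","side"): prof(np.load(c+".npy"),c+"0",cv2.imread(f"pics/{c}.png"))
E
```

```text
13.5167 axis 1.97769186697073 -199.91309527272648 131.8372617404797 [ 3.14 -0.4   1.75] F_axis 2.7676757439122333 [3.18 3.39 4.75]
top dark Y hist(3mm): {-66: 12, -63: 15, -60: 13, -57: 12, -42: 1, -39: 9, -36: 12, -33: 10}
  block Y [-28.89  -9.65  14.16] X [-19.03  22.73] z [59.82 65.27]
side dark Y hist(3mm): {-72: 1, -66: 3, -63: 6, -60: 30, -57: 16, -54: 2, -42: 4, -36: 2, -33: 3}
  block Y [-32.67 -12.44  14.6 ] X [-19.96  23.68] z [58.6  61.35]
top0 dark Y hist(3mm): {-78: 6, -75: 15, -72: 10, -69: 20, -66: 6, -63: 1, -54: 2, -51: 6, -48: 11, -45: 15, -42: 2}
side0 dark Y hist(3mm): {-78: 1, -75: 4, -72: 17, -69: 26, -66: 9, -63: 1, -54: 2, -51: 6, -48: 21, -45: 18, -42: 6}
```

Jaw moved about 11 mm, with the block untouched. Now the return and a second stroke.

>>> drive_tool(
  rows=[
    {"x":0.25,"y":0,"z":0,"wx":0,"wy":-0.05,"wz":0,"grip":1.8},
    {"x":0.25,"y":0,"z":0.01,"wx":0,"wy":-0.05,"wz":0,"grip":1.8},
    {"x":0.25,"y":0,"z":0,"wx":0,"wy":-0.05,"wz":0,"grip":1.8},
    {"x":0.25,"y":0,"z":0.01,"wx":0,"wy":-0.05,"wz":0,"grip":1.8},
    {"x":0.25,"y":0,"z":0,"wx":0,"wy":-0.05,"wz":0,"grip":1.8},
    {"x":0.25,"y":0,"z":0.01,"wx":0,"wy":-0.05,"wz":0,"grip":1.8},
    {"x":0.25,"y":0,"z":0,"wx":0,"wy":-0.05,"wz":0,"grip":1.8},
    {"x":0.25,"y":0,"z":0.01,"wx":0,"wy":-0.05,"wz":0,"grip":1.8},
    {"x":0,"y":0,"z":0,"wx":0,"wy":0,"wz":0,"grip":1.8},
  ],
)

```text
time: 14.37
eef_pos: [537.4, -215.9, 135.4]
ee_rot: [3.137, 0.007, 1.753]
ft_force: [6.0, -1.6, -0.5]
finger_gap: 21.4
grip_force: 43.5
```

>>> drive_tool(
  rows=[
    {"x":-0.25,"y":0,"z":0,"wx":0,"wy":0.05,"wz":0,"grip":1.8},
    {"x":-0.25,"y":0,"z":0.01,"wx":0,"wy":0.05,"wz":0,"grip":1.8},
    {"x":-0.25,"y":0,"z":0,"wx":0,"wy":0.05,"wz":0,"grip":1.8},
    {"x":-0.25,"y":0,"z":0.01,"wx":0,"wy":0.05,"wz":0,"grip":1.8},
    {"x":-0.15,"y":0,"z":0,"wx":0,"wy":0.03,"wz":0,"grip":1.8},
    {"x":0,"y":0,"z":0,"wx":0,"wy":0,"wz":0,"grip":1.8},
  ],
)

```text
time: 14.87
eef_pos: [539.6, -227.7, 134.3]
ee_rot: [3.137, -0.231, 1.75]
ft_force: [4.4, 4.8, 6.3]
finger_gap: 21.5
grip_force: 44.4
```

```bash
python3 jaw.py
```

```text
14.8667 axis 1.9633306172374319 -191.80097933481773 134.30363243535288 [ 3.14 -0.23  1.75] F_axis 3.9202529297903186 [4.36 4.78 6.34]
top dark Y hist(3mm): {-57: 13, -54: 11, -51: 12, -48: 17, -45: 1, -33: 4, -30: 10, -27: 11, -24: 5}
  block Y [-22.    -7.11  14.51] X [-19.4   23.09] z [59.98 66.04]
side dark Y hist(3mm): {-54: 3, -51: 32, -48: 19, -45: 4, -30: 2, -27: 3, -24: 1}
  block Y [-24.09 -11.07  13.55] X [-19.85  22.35] z [58.34 60.68]
```

>>> drive_tool(
  rows=[
    {"x":-0.25,"y":0,"z":0,"wx":0,"wy":0.05,"wz":0,"grip":1.8},
    {"x":-0.25,"y":0,"z":0.01,"wx":0,"wy":0.05,"wz":0,"grip":1.8},
    {"x":-0.25,"y":0,"z":0,"wx":0,"wy":0.05,"wz":0,"grip":1.8},
    {"x":0,"y":0,"z":0,"wx":0,"wy":0,"wz":0,"grip":1.8},
    {"x":0,"y":0,"z":0,"wx":0,"wy":0,"wz":0,"grip":1.8},
  ],
)

```text
time: 15.38
eef_pos: [540.9, -234.8, 132.2]
ee_rot: [3.137, -0.379, 1.752]
ft_force: [5.4, 2.9, 5.3]
finger_gap: 21.6
grip_force: 44.3
```

```bash
python3 jaw.py
```

```text
15.3833 axis 1.976399687917862 -198.9921669889626 132.15053119491893 [ 3.14 -0.38  1.75] F_axis 1.879878113679279 [5.38 2.89 5.28]
top dark Y hist(3mm): {-54: 5, -51: 10, -48: 15, -45: 14, -42: 8, -39: 1, -27: 5, -24: 11, -21: 12}
  block Y [-17.8   -5.37  14.22] X [-19.46  22.81] z [59.48 66.32]
side dark Y hist(3mm): {-51: 6, -48: 14, -45: 28, -42: 11, -27: 1, -24: 2, -21: 4}
  block Y [-19.99  -6.57  14.11] X [-20.14  22.76] z [58.19 61.45]
```

Pad and block are now about 2 mm from the fixed jaw. I'll return and take the last stroke in steps.

>>> drive_tool(
  rows=[
    {"x":0.25,"y":0,"z":0,"wx":0,"wy":-0.05,"wz":0,"grip":1.8},
    {"x":0.25,"y":0,"z":0.01,"wx":0,"wy":-0.05,"wz":0,"grip":1.8},
    {"x":0.25,"y":0,"z":0,"wx":0,"wy":-0.05,"wz":0,"grip":1.8},
    {"x":0.25,"y":0,"z":0.01,"wx":0,"wy":-0.05,"wz":0,"grip":1.8},
    {"x":0.25,"y":0,"z":0,"wx":0,"wy":-0.05,"wz":0,"grip":1.8},
    {"x":0.25,"y":0,"z":0.01,"wx":0,"wy":-0.05,"wz":0,"grip":1.8},
    {"x":0.25,"y":0,"z":0,"wx":0,"wy":-0.05,"wz":0,"grip":1.8},
    {"x":0.15,"y":0,"z":0.01,"wx":0,"wy":-0.03,"wz":0,"grip":1.8},
    {"x":0,"y":0,"z":0,"wx":0,"wy":0,"wz":0,"grip":1.8},
  ],
)

```text
time: 16.23
eef_pos: [537.4, -216.1, 135.4]
ee_rot: [3.137, 0.006, 1.753]
ft_force: [5.5, -0.5, -0.0]
finger_gap: 21.6
grip_force: 43.5
```

>>> drive_tool(
  rows=[
    {"x":-0.2,"y":0,"z":0,"wx":0,"wy":0.04,"wz":0,"grip":1.8},
    {"x":0,"y":0,"z":0,"wx":0,"wy":0,"wz":0,"grip":1.8},
    {"x":0,"y":0,"z":0,"wx":0,"wy":0,"wz":0,"grip":1.8},
  ],
)

```text
time: 16.48
eef_pos: [537.8, -218.3, 135.4]
ee_rot: [3.137, -0.038, 1.751]
ft_force: [5.0, 2.3, 2.1]
finger_gap: 21.4
grip_force: 44.0
```

>>> drive_tool(
  rows=[
    {"x":-0.15,"y":0,"z":0,"wx":0,"wy":0.03,"wz":0,"grip":1.8},
    {"x":0,"y":0,"z":0,"wx":0,"wy":0,"wz":0,"grip":1.8},
    {"x":0,"y":0,"z":0,"wx":0,"wy":0,"wz":0,"grip":1.8},
  ],
)

```text
time: 16.73
eef_pos: [538.1, -219.8, 135.3]
ee_rot: [3.137, -0.068, 1.751]
ft_force: [5.4, 2.4, 1.9]
finger_gap: 21.5
grip_force: 44.0
```

>>> drive_tool(
  rows=[
    {"x":-0.15,"y":0,"z":0,"wx":0,"wy":0.03,"wz":0,"grip":1.8},
    {"x":0,"y":0,"z":0,"wx":0,"wy":0,"wz":0,"grip":1.8},
    {"x":0,"y":0,"z":0,"wx":0,"wy":0,"wz":0,"grip":1.8},
  ],
)

```text
time: 16.98
eef_pos: [538.4, -221.3, 135.2]
ee_rot: [3.137, -0.098, 1.751]
ft_force: [5.6, 3.4, 2.0]
finger_gap: 21.4
grip_force: 44.0
```

```bash
python3 jaw.py
```

```text
16.9833 axis 1.9271866686465131 -185.21965773182515 135.22660769393852 [ 3.14 -0.1   1.75] F_axis 2.301091056298007 [5.64 3.37 1.97]
top dark Y hist(3mm): {-54: 5, -51: 14, -48: 12, -45: 14, -42: 6, -39: 2, -30: 2, -27: 3, -24: 13, -21: 12}
  block Y [-17.79  -5.71  14.1 ] X [-19.41  23.41] z [59.44 67.58]
side dark Y hist(3mm): {-57: 1, -54: 1, -51: 5, -48: 14, -45: 31, -42: 12, -39: 1, -24: 4, -21: 3, -18: 1}
  block Y [-18.8   -6.51  12.6 ] X [-20.44  22.72] z [58.59 61.44]
```

>>> drive_tool(
  rows=[
    {"x":-0.15,"y":0,"z":0,"wx":0,"wy":0.03,"wz":0,"grip":1.8},
    {"x":0,"y":0,"z":0,"wx":0,"wy":0,"wz":0,"grip":1.8},
    {"x":0,"y":0,"z":0,"wx":0,"wy":0,"wz":0,"grip":1.8},
  ],
)

```text
time: 17.33
eef_pos: [538.6, -222.7, 135.1]
ee_rot: [3.137, -0.129, 1.751]
ft_force: [4.8, 3.3, 3.0]
finger_gap: 21.5
grip_force: 44.1
```

>>> drive_tool(
  rows=[
    {"x":-0.15,"y":0,"z":0.01,"wx":0,"wy":0.03,"wz":0,"grip":1.8},
    {"x":0,"y":0,"z":0,"wx":0,"wy":0,"wz":0,"grip":1.8},
    {"x":0,"y":0,"z":0,"wx":0,"wy":0,"wz":0,"grip":1.8},
  ],
)

```text
time: 17.58
eef_pos: [538.9, -224.2, 134.9]
ee_rot: [3.137, -0.159, 1.751]
ft_force: [6.1, 2.7, 3.3]
finger_gap: 21.2
grip_force: 44.1
```

>>> drive_tool(
  rows=[
    {"x":-0.15,"y":0,"z":0,"wx":0,"wy":0.03,"wz":0,"grip":1.8},
    {"x":0,"y":0,"z":0,"wx":0,"wy":0,"wz":0,"grip":1.8},
    {"x":0,"y":0,"z":0,"wx":0,"wy":0,"wz":0,"grip":1.8},
  ],
)

```text
time: 17.83
eef_pos: [539.2, -225.7, 134.7]
ee_rot: [3.137, -0.189, 1.751]
ft_force: [5.9, 3.1, 4.5]
finger_gap: 21.7
grip_force: 44.2
```

```bash
python3 jaw.py
```

```text
17.8333 axis 1.937399720467873 -189.7159790219255 134.69261731786287 [ 3.14 -0.19  1.75] F_axis 2.0107287745895523 [5.89 3.12 4.5 ]
top dark Y hist(3mm): {-51: 2, -48: 15, -45: 12, -42: 17, -39: 7, -36: 1, -27: 2, -24: 4, -21: 14, -18: 7, -15: 1}
  block Y [-15.41  -3.73  13.93] X [-18.83  23.32] z [60.08 65.21]
side dark Y hist(3mm): {-51: 1, -45: 9, -42: 32, -39: 19, -36: 1, -21: 2, -18: 4}
  block Y [-18.11  -5.61  14.25] X [-20.23  23.09] z [58.16 61.21]
```

```bash
cat > jm.py <<'E'
from jaw import *
def means(c,P,im):
    A=P.reshape(-1,3);im=im.reshape(-1,3).astype(int);X=(A[:,:2]-o)@ax;Y=(A[:,:2]-o)@ay;Z=A[:,2]
    dk=~((im[:,2]>im[:,0]*1.5)&(im[:,2]>60))&(im.max(1)<110)
    zl=52
    m=dk&(abs(X)<26)&(Y>-90)&(Y<5)&(Z>zl)&(Z<75); y=Y[m]
    import scipy.cluster.vq as v
    k,l=v.kmeans2(y[:,None],np.array([[y.min()],[y.max()]]),minit="matrix")
    a,b=[np.median(y[l==i]) for i in(0,1)]
    br=(~dk)&(im[:,2]>im[:,0]*1.5)&(abs(X)<15)&(Y>-60)&(Y<40)&(Z>55)&(Z<64)
    print(c,"plate %.1f pad %.1f sep %.1f n %d %d"%(a,b,b-a,(l==0).sum(),(l==1).sum()),"block",np.percentile(Y[br],[2,98]) if br.sum()>5 else "")
if __name__=="__main__":
    s=manip.state();d=s["eef_pos"][:2]-o
    print(s["time"],"axis",d@ay,s["eef_pos"][2],s["ee_rot"],s["ft_force"])
    for c in("top","side"):
        means(c+"0",np.load(c+".npy"),cv2.imread(f"pics/{c}.png"))
        im,P=cloud(c);means(c,P,im)
    cv2.imwrite(f"pics/j{s['time']:.1f}.png",cv2.resize(im[90:240,240:400],None,fx=4,fy=4))
E
python3 jm.py
```

```text
17.9333 axis -189.6473330074573 134.66059211106003 [ 3.14 -0.19  1.75] [5.01 2.9  3.31]
top0 plate -70.7 pad -45.3 sep 25.4 n 51 25 block 
top plate -43.3 pad -19.7 sep 23.6 n 51 23 block [-15.5   33.95]
side0 plate -68.3 pad -45.2 sep 23.2 n 42 32 block 
side plate -40.5 pad -19.1 sep 21.4 n 44 4 block [-16.66  21.72]
```

>>> drive_tool(
  rows=[
    {"x":-0.15,"y":0,"z":0.01,"wx":0,"wy":0.03,"wz":0,"grip":1.8},
    {"x":0,"y":0,"z":0,"wx":0,"wy":0,"wz":0,"grip":1.8},
    {"x":0,"y":0,"z":0,"wx":0,"wy":0,"wz":0,"grip":1.8},
  ],
)

```text
time: 18.28
eef_pos: [539.5, -227.2, 134.4]
ee_rot: [3.137, -0.22, 1.751]
ft_force: [6.1, 3.3, 5.7]
finger_gap: 21.3
grip_force: 44.3
```

>>> drive_tool(
  rows=[
    {"x":-0.15,"y":0,"z":0,"wx":0,"wy":0.03,"wz":0,"grip":1.8},
    {"x":0,"y":0,"z":0,"wx":0,"wy":0,"wz":0,"grip":1.8},
    {"x":0,"y":0,"z":0,"wx":0,"wy":0,"wz":0,"grip":1.8},
  ],
)

```text
time: 18.53
eef_pos: [539.7, -228.6, 134.1]
ee_rot: [3.137, -0.25, 1.752]
ft_force: [4.4, 3.7, 5.1]
finger_gap: 21.1
grip_force: 44.3
```

```bash
python3 jm.py
```

```text
18.5333 axis -192.69341144416953 134.10184897376874 [ 3.14 -0.25  1.75] [4.4  3.71 5.15]
top0 plate -70.7 pad -45.3 sep 25.4 n 51 25 block 
top plate -41.2 pad -19.1 sep 22.1 n 47 23 block [-15.25  34.06]
side0 plate -68.3 pad -45.2 sep 23.2 n 42 32 block 
side plate -39.4 pad -18.2 sep 21.2 n 39 3 block [-16.5   21.26]
```

>>> drive_tool(
  rows=[
    {"x":-0.15,"y":0,"z":0.01,"wx":0,"wy":0.03,"wz":0,"grip":1.8},
    {"x":0,"y":0,"z":0,"wx":0,"wy":0,"wz":0,"grip":1.8},
    {"x":-0.1,"y":0,"z":0,"wx":0,"wy":0.02,"wz":0,"grip":1.8},
    {"x":0,"y":0,"z":0,"wx":0,"wy":0,"wz":0,"grip":1.8},
    {"x":0,"y":0,"z":0,"wx":0,"wy":0,"wz":0,"grip":1.8},
    {"x":0,"y":0,"z":0,"wx":0,"wy":0,"wz":0,"grip":1.8},
  ],
)

```text
time: 19.13
eef_pos: [540.2, -230.9, 133.5]
ee_rot: [3.137, -0.299, 1.752]
ft_force: [5.3, 2.9, 5.9]
finger_gap: 21.7
grip_force: 44.3
```

```bash
for i in 1 2 3; do python3 jm.py | grep -v 0\ plate; done
```

```text
19.1333 axis -195.0525716438188 133.48343651318137 [ 3.14 -0.3   1.75] [5.33 2.93 5.86]
top plate -39.7 pad -19.3 sep 20.4 n 46 21 block [-15.29  34.14]
side plate -38.0 pad -17.2 sep 20.8 n 39 4 block [-15.57  24.42]
19.2333 axis -195.06336518740974 133.50367792717455 [ 3.14 -0.3   1.75] [5.96 3.62 5.94]
top plate -39.5 pad -18.9 sep 20.6 n 49 24 block [-14.88  33.36]
side plate -38.0 pad -28.3 sep 9.7 n 35 6 block [-19.13  23.3 ]
19.3333 axis -195.0385837441543 133.49678706651574 [ 3.14 -0.3   1.75] [5.34 2.9  6.47]
top plate -39.2 pad -19.0 sep 20.2 n 52 24 block [-14.87  33.9 ]
side plate -37.1 pad -18.9 sep 18.1 n 41 2 block [-19.89  21.84]
```

```bash
ls -t pics | head -1; cp pics/$(ls -t pics|head -1) pics/final.png
```

```text
j19.3.png
```

View pics/final.png

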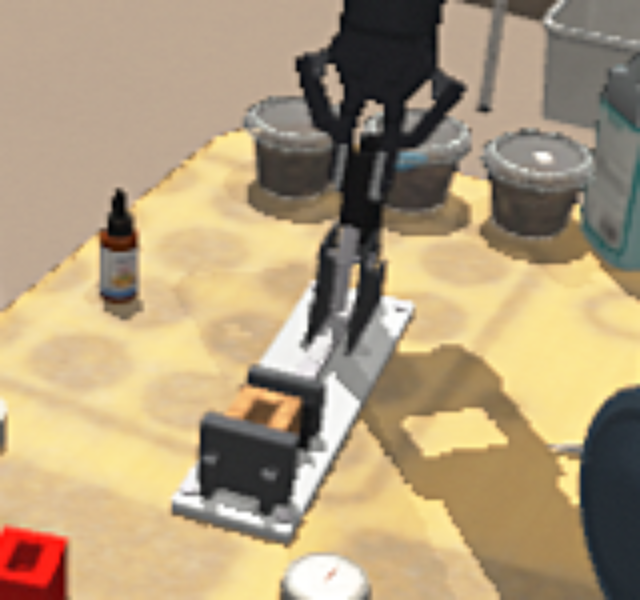

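The block is upright between pad and fixed jaw (about (265,405)), and the trigger is held back in the fingers (about (360,190)). I'll hand it in.

```bash
python3 -c "
from workcell import workorder; print(workorder.hand_in())"
```

```text
the job is handed in; nothing more can be done
None
```

I handed the job in at about 19 s: the block stands upright, pressed against the fixed jaw with the pad spring about 5–6 mm in (estimated from the camera depth), and the trigger is still held back in the gripper.

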